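# Free the wedged maple block and set the tilting board on it

### The arm

A 6-joint arm with a two-finger parallel gripper is mounted at the origin on a cart in front of the work surface, level with it; the furniture and walls round the work are solid. World frame = base frame: x ahead of the robot, y to its left, z up, the work surface at z = 0. Lengths are in m, angles in degrees, forces in N, time in s.
With the tool pointing down it reaches from about 0.3 to 1 m from the base axis. Payload 5.1 kg.
Tool frame: the origin (TCP) lies midway between the tips of the shut fingers; the grasp point (between the pads) lies 19 mm behind it; z points along the fingers, y is the line along which they close (so a half turn about z gives the same grasp; the last joint's range is limited). The gripper opens to 95 mm and grips with 3 to 60 N. Pads are 20 mm wide; open, the fingers measure 119 mm over their backs; the gripper's body (75 mm by 180 mm) begins 59 mm behind the grasp point.
Start: joints at [61.616, 7.093, 94.555, -0, 78.352, -4.733], TCP at [0.261, 0.595, 0.215] pointing down, gripper open.
Joint ranges: [-149.61, 149.61], [-58.7, 133.49], [1.44, 155.28], [-77.14, 257.14], [18.33, 153.61], [-166.67, 166.67]. Speed limits (degrees/s): [147.25, 147.25, 180, 180, 180, 180].

### API

Orientations are given as a 3x3 rotation matrix whose columns are the frame's x, y, z axes.
In Python, from rig import get_obs, cams, workorder gives the robot as it stands.
- The arm moves only by the shell command python3 -m handwheel 'ROWS' [FORCE]. ROWS is JSON, a list of rows, each a list of 5 numbers: the finger opening in mm, from 0 to 95.1, then the shift along the world's x, y, z in mm, then the turn about the world's z in degrees. A call has exactly 10 rows; each row is the pose to reach, as a shift and turn from the pose commanded when the call began; what a row does not reach only later rows make up. A row lasts 1/12 s, in which the tool goes at most 41.7 mm and 7.16 degrees, less where a joint would pass 70% of its speed; a pose out of reach is approached as far as the arm can. A call with a gripper value outside its range is refused whole. The fingers move at their own pace and stop on an object; FORCE is the grip in N (left out, the last holds). Time passes only in rows, so rows that repeat a pose let the fingers close, or fill a call up. It gives the time, the measured TCP pose, the force, the opening and the grip force at its end, in the units of the state.
- get_obs(): the state, without advancing time (a new reading comes with each control period).
- cams.snapshot(name): name is "scene" or "top" or "wrist"; returns the picture (480x640x3 uint8, red, green, blue); there is no depth.
- cams.camera_model(name): a dict with "intrinsics" (3x3 intrinsics, pixels), "xyz" and "rotation" of the camera in the world. Camera axes: x right, y down, z forward; pixel columns grow to the right and rows downward; lengths in m; the calibration is good to about 2 mm. A picture is of the moment at which its call begins: read the wrist's pose just before it. camera_model takes no time and is no camera call; for the wrist camera it gives the pose at the moment of the call.
- workorder.job_done(): hands the job in; it is judged then, once.
The state is a dict: "time_s": time; "joint_pos": joint angles; "qvel": joint speeds; "tau": joint torques, N m; "ee_pos": TCP position; "orientation": TCP orientation; "ft_force": force on the tool from outside, world axes, zero at the start; "moment": the same for the moment, N m; "opening": opening from 0.0 (shut) to 1.0 (fully open); "finger_force": force on a finger pad.
Only numpy, scipy, OpenCV 4.12 (cv2) and the standard library are available. Lean on these libraries where they do the work, as an engineer would, in place of code of your own. Each camera call takes 0.05 s, during which the arm holds its last target. There are 200 camera calls.

### The job

The maple block is wedged in the narrow sprung slot on the left with only its top edge showing: draw it out, and stand it the same way up on the base under the raised board of the tilting table, lengthwise in the middle, with its far end snug against the stop strip. Then push the board down until it rests on the block, let go, and leave the cork, the rosin and the varnish jar where they are.

Things in the scene. Friction and masses are not known exactly. Their poses are not given: they have to be found in the camera images.
- slot: Sprung wooden slot fixed to the bench: base 90 x 124 x 8 mm with two cheeks, each 64 mm long (x), 22 mm thick (y), tops 34 mm above the bench. The gap between them runs along x, centred on y = 0, 28 mm wide, floor 8 mm above the bench. The -y cheek is pressed on the block by springs (7 N), backed by a post 24 mm high at y = -55 mm. Origin: centre of underside; x along the gap, away from the robot.
- block_centre (a point): Centre of the loose maple block, 76 mm long (its x), 28 mm thick (its y), 44 mm tall (its z, up at the start), 0.05 to 0.12 kg. It starts wedged upright in the slot, lengthwise along the slot's x and within 8 mm of its middle, standing on the gap's floor; its top 18 mm stand out above the cheeks. Drawing it straight up takes about 7 to 12 N.
- table: Tilting table fixed on the wool mat (underside 6 mm above the bench): wooden base 200 x 110 x 8 mm, a board hinged along its far end. Origin: centre of the underside; x points from the free end (near the robot) to the hinge, z up. Hinge axis at x = +90 mm, z = 20 mm, in the plane of the board's underside; brass cheeks beside it, 22 mm high.
- seat (a point): Middle of the near face of the stop strip, at the base's top face (8 mm above the table's origin); axes as the table's. The dark strip lies across the base from x = 0 to +10 mm, 60 mm long, 10 mm high. The block belongs on its near (-x) side, upright, far end touching this face: centre at x = -38, y = 0, z = +22 mm in this frame.
- board (a joint): Angle of the board above level, rad: 0 flat, at most 0.80. The board reaches 180 mm from the hinge axis towards the robot, is 110 mm wide, 12 mm thick. The hinge is stiff (friction 0.5 N m): it stays where it is left and yields to 1 to 5 N of push down near the free edge. With the block upright against the stop strip the board comes to rest on it at about 0.34 rad.
- board_edge (a point): Middle of the upper edge of the board's free end (on the upper face, 180 mm from the hinge axis).
- cork: Cork sanding block 45 x 70 x 30 mm lying on the bench, loose bystander. Origin: centre of the underside.
- rosin: Round dark cake of rosin, 43 mm across, 16 mm high, loose bystander. Origin: centre of the underside.
- jar: Varnish jar with a dark lid, 56 mm across, 87 mm high, loose bystander. Origin: centre of the underside.
- block: The same maple block, origin in the middle of one of its 76 x 44 mm side faces; use block_centre for its place and axes.
There are look-alikes about, which are no part of the job. Several things have the shape of the slot; the one meant has the colours described above. What is shaped like the block but turquoise is not meant.

How it is judged (in metres and radians):
On the way, in this order (a step that is already met when the one before it is completed fails the run):
1. the block is drawn up clear of the slot (z of block_centre in the frame of slot above 0.06 m), for 0.1 s.
2. the block stands upright on the base on the near side of the stop strip, with the board still raised above it (x of block_centre in the frame of seat between -0.065 and -0.03 m and y of block_centre in the frame of seat between -0.025 and 0.025 m and z of block_centre in the frame of seat between 0.018 and 0.026 m and angle between the z axis of block_centre and the z axis of seat, either way round below 0.1 rad and linear speed of block below 0.03 m/s and value of joint board above 0.45 rad), for 0.2 s.
At the end, for the whole second after the job is handed in: The block stands upright (44 mm tall, within 0.1 rad) and lengthwise (within 0.12 rad) on the table's base, its far end within 4 mm of the stop strip and its centre within 20 mm of the middle line; the board rests on it (touching, at 0.315 to 0.366 rad), everything at rest (x of block_centre in the frame of seat between -0.042 and -0.034 m and y of block_centre in the frame of seat between -0.02 and 0.02 m and z of block_centre in the frame of seat between 0.018 and 0.026 m and angle between the z axis of block_centre and the z axis of seat, either way round below 0.1 rad and angle between the x axis of block_centre and the x axis of seat, either way round below 0.12 rad and value of joint board between 0.315 and 0.366 rad and contact force between block and board above 0.1 N and linear speed of block below 0.02 m/s and velocity of joint board below 0.05 rad/s).
It fails at once if the cork block is shifted by more than 30 mm (distance of cork from where it was at the start of the episode above 0.03 m).
It fails at once if the rosin is shifted by more than 30 mm (distance of rosin from where it was at the start of the episode above 0.03 m).
It fails at once if the varnish jar is shifted by more than 30 mm (distance of jar from where it was at the start of the episode above 0.03 m).
It also fails if it takes over 50 s, if anything falls off the work surface, if the arm or the gripper's body presses on something with over 40 N, if the wrist force passes 120 N, or if a joint passes its speed limit or range.

## Working session

There is one attempt and no reset: what is moved stays moved. The work goes in short steps, Python scripts to look and compute and a shell command to move; the robot and the scene stay as the last step left them, time stands still between calls to the robot, and variables do not carry over. Pictures are saved under pics/ and viewed, at most 10 in all, crops included, and the job is handed in when it is done.

```bash
mkdir -p pics; ls; python3 - <<'E'
from rig import get_obs,cams
import cv2,numpy as np
for n in("scene","top"):
    cv2.imwrite(f"pics/{n}0.png",cams.snapshot(n)[:,:,::-1]); m=cams.camera_model(n); print(n,np.round(m["intrinsics"],1).tolist(),np.round(m["xyz"],4),np.round(m["rotation"],4).tolist())
o=get_obs();print(o["time_s"],o["ee_pos"],np.round(o["orientation"],3).tolist(),o["opening"],o["ft_force"])
E
```

```text
pics
scene [[448.3, 0.0, 315.7], [0.0, 448.3, 237.7], [0.0, 0.0, 1.0]] [-0.251  -0.6483  0.6348] [[0.609, -0.3874, 0.6922], [-0.7929, -0.3187, 0.5193], [0.0194, -0.8651, -0.5013]]
top [[617.6, 0.0, 319.3], [0.0, 617.6, 244.8], [0.0, 0.0, 1.0]] [ 0.479  -0.053   1.3819] [[-0.0269, -0.9975, 0.0655], [-0.9995, 0.0281, 0.0164], [-0.0182, -0.065, -0.9977]]
0.1 [0.26050461 0.59486448 0.21351474] [[-0.916, 0.401, -0.001], [0.401, 0.916, -0.002], [0.0, -0.002, -1.0]] 0.9990598124900325 [-0.30049733 -0.0309254   0.7897543 ]
```

View pics/top0.png

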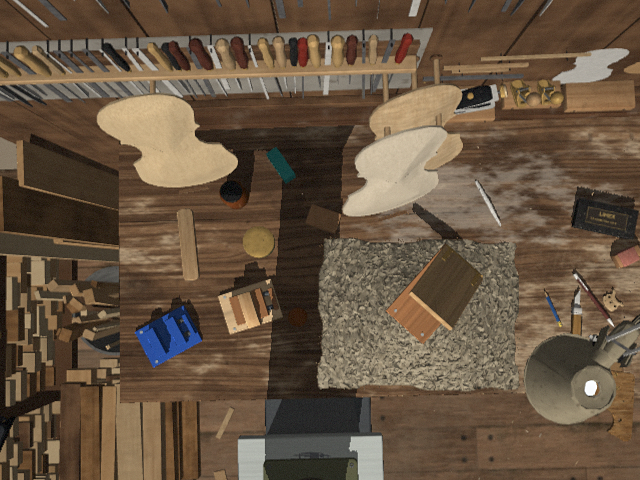

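View pics/scene0.png

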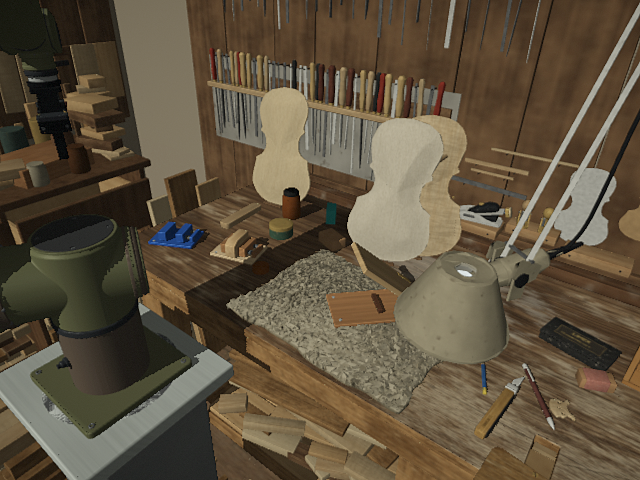

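The top view shows two slot-shaped things, a wooden one at (250,305) and a blue one at (168,335). The wooden one fits the description. The turquoise look-alike block is at (280,165), the rosin at (297,315), the cork at (323,218), the jar at (233,190) and the table at (435,292). I'll confirm with an enlarged crop.

```bash
python3 - <<'E'
import cv2,numpy as np
t=cv2.imread("pics/top0.png")
a=cv2.resize(t[270:345,210:310],(800,600),interpolation=cv2.INTER_CUBIC);cv2.imwrite("pics/slot.png",a)
a=cv2.resize(t[230:350,370:500],(650,600),interpolation=cv2.INTER_CUBIC);cv2.imwrite("pics/table.png",a)
E
```

```text
(no output)
```

View pics/slot.png

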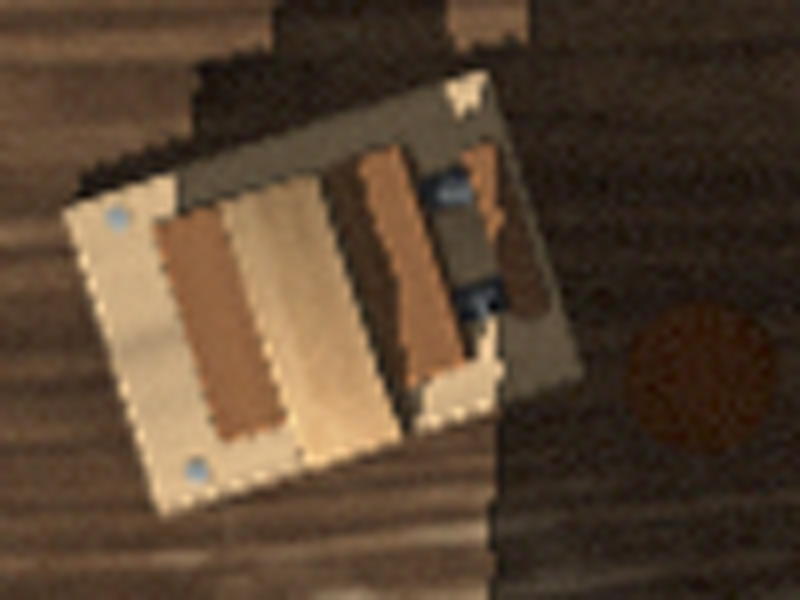

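View pics/table.png

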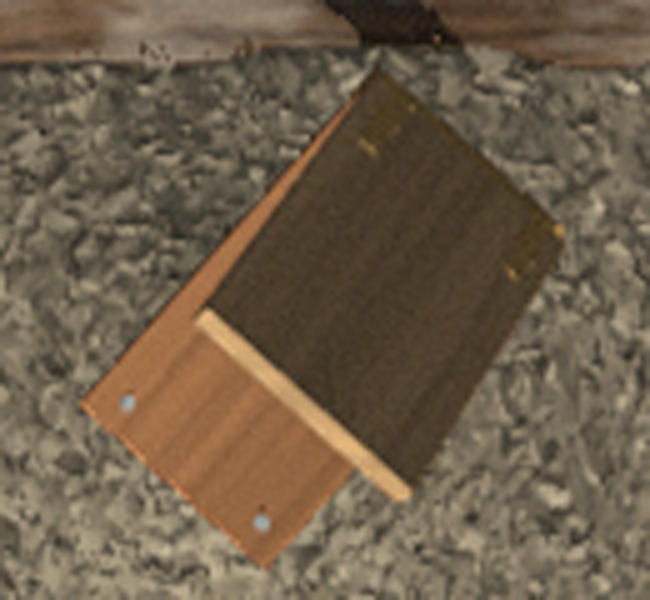

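The crop confirms it. The wooden slot (base corners in the crop at (62,212), (490,70), (583,375), (163,518)) has two reddish cheeks and blue springs, with the light maple block between them. Block top corners are about (222,196), (320,178), (402,435), (300,468). In the table crop, the base's near corners are (85,405) and (267,568), and the board's upper free edge runs from (212,305) to (412,490).

```bash
cat >h.py <<'E'
import numpy as np
from rig import cams
def ray(n,px):
    m=cams.camera_model(n); d=np.linalg.inv(m["intrinsics"])@np.c_[px,np.ones(len(px))].T
    return np.array(m["xyz"]),(np.array(m["rotation"])@d).T
def onz(n,px,z):
    c,d=ray(n,np.array(px,float)); return c+d*((z-c[2])/d[:,2])[:,None]
def crop(uv,x0,y0,s): return (np.array(uv,float)+.5)/s-.5+[x0,y0]
E
python3 - <<'E'
from h import *
from scipy.optimize import least_squares
ang=lambda v:np.degrees(np.arctan2(v[1],v[0]))
np.set_printoptions(precision=4,suppress=True)
s=onz("top",crop([(62,212),(490,70),(583,375),(163,518)],210,270,8),.008)
print("slot",s.mean(0),"x dir",ang(s[0]-s[3]),ang(s[1]-s[2]),"sizes",[np.linalg.norm(s[i]-s[i-1]) for i in range(4)])
b=onz("top",crop([(222,196),(320,178),(402,435),(300,468)],210,270,8),.052)
print("block",b.mean(0),ang(b[0]-b[3]),ang(b[1]-b[2]),[np.linalg.norm(b[i]-b[i-1]) for i in range(4)])
t=onz("top",crop([(85,405),(267,568),(378,68)],370,230,5),.014)
print("table near",t,np.linalg.norm(t[0]-t[1]),"len",np.linalg.norm(t[2]-t[0]),"x dir",ang(t[0]-t[1])-90,ang(t[2]-t[0]))
a=np.radians((ang(t[0]-t[1])-90+ang(t[2]-t[0])*2)/3);X=np.array([np.cos(a),np.sin(a),0]);Y=np.array([-X[1],X[0],0]);Z=np.array([0,0,1.])
O=(t[0]-55*.001*Y+t[1]+.055*Y)/2+.1*X; O[2]=.006
c,d=ray("top",crop([(212,305),(412,490)],370,230,5))
def f(p):
    r=[]
    for i,y in enumerate((.055,-.055)):
        P=O+X*(.09-.18*np.cos(p[0])+.012*np.sin(p[0]))+Z*(.02+.18*np.sin(p[0])+.012*np.cos(p[0]))+Y*y
        q=c+d[i]*((P[2]-c[2])/d[i][2]); r+=list((q-P)[:2])
    return np.array(r)
for th in (.5,.6,.7,.8): print(th,f([th])*1000)
r=least_squares(f,[.6]);print("table O",O,"yaw",np.degrees(a),"board",r.x,r.fun*1000)
print("X",X,"Y",Y)
E
```

```text
slot [0.4369 0.1269 0.008 ] x dir 17.389176726149277 15.728965302604008 sizes [np.float64(0.08924685194706096), np.float64(0.12533946760306125), np.float64(0.08832524359360286), np.float64(0.12277396568426209)]
block [0.4315 0.1249 0.052 ] 15.001693149631887 16.61949297162879 [np.float64(0.07580277611416752), np.float64(0.026826535194022165), np.float64(0.07227947265579097), np.float64(0.028719923301415283)]
table near [[ 0.4196 -0.1745  0.014 ]
 [ 0.3465 -0.2517  0.014 ]
 [ 0.5645 -0.3089  0.014 ]] 0.10628261096334686 len 0.19762773769641312 x dir -43.462264350673436 -42.84315372981862
0.5 [ 15.1146 -18.9242  13.6428 -16.2835]
0.6 [ 7.6778 -9.8825  7.1006 -6.3334]
0.7 [-0.8081 -0.0195 -0.5584  4.3693]
0.8 [-10.2583  10.5663  -9.2578  15.7175]
table O [ 0.4561 -0.2814  0.006 ] yaw -43.04952393677022 board [0.6839] [ 0.6286 -1.6624  0.7498  2.5959]
X [ 0.7308 -0.6826  0.    ] Y [0.6826 0.7308 0.    ]
```

The slot's yaw is about 16.6°, with the block centre at (0.431, 0.125). The table's yaw is -43° and the board stands at about 0.685 rad. I'll move above the block, gripping 14 mm towards its near end.

```bash
python3 -m handwheel '[[95,16,-40,0,5],[95,30,-80,0,10],[95,45,-118,0,15],[95,58,-156,0,20],[95,71,-194,0,25],[95,84,-232,0,30],[95,97,-270,0,35],[95,110,-308,0,40],[95,123,-346,0,40],[95,135,-384,-10,40]]' 60
python3 -m handwheel '[[95,10,-40,-20,0],[80,22,-80,-40,0],[70,22,-90,-60,0],[60,22,-90,-80,0],[56,22,-90,-90,0],[56,22,-90,-90,0],[56,22,-90,-90,0],[56,22,-90,-90,0],[56,22,-90,-90,0],[56,22,-90,-90,0]]'
python3 - <<'E'
from rig import get_obs,cams
import cv2,numpy as np
o=get_obs();print(o["time_s"],o["ee_pos"],np.round(o["orientation"],3).tolist())
m=cams.camera_model("wrist");im=cams.snapshot("wrist")
np.savez("w.npz",**{k:np.array(v) for k,v in m.items()})
cv2.imwrite("pics/w1.png",im[:,:,::-1])
E
```

```text
time_s: 0.93
ee_pos: [0.3969, 0.21, 0.2063]
orientation: [[-0.959, -0.282, 0.004], [-0.282, 0.959, 0.001], [-0.004, 0.0, -1.0]]
ft_force: [1.1, -1.8, -0.0]
opening: 0.995
finger_force: 0.0
time_s: 1.77
ee_pos: [0.4186, 0.1221, 0.1161]
orientation: [[-0.959, -0.283, 0.002], [-0.283, 0.959, 0.0], [-0.002, -0.0, -1.0]]
ft_force: [0.6, 0.1, -0.1]
opening: 0.59
finger_force: 0.0
1.7667 [0.41862633 0.12205118 0.11609374] [[-0.959, -0.283, 0.002], [-0.283, 0.959, 0.0], [-0.002, -0.0, -1.0]]
```

View pics/w1.png

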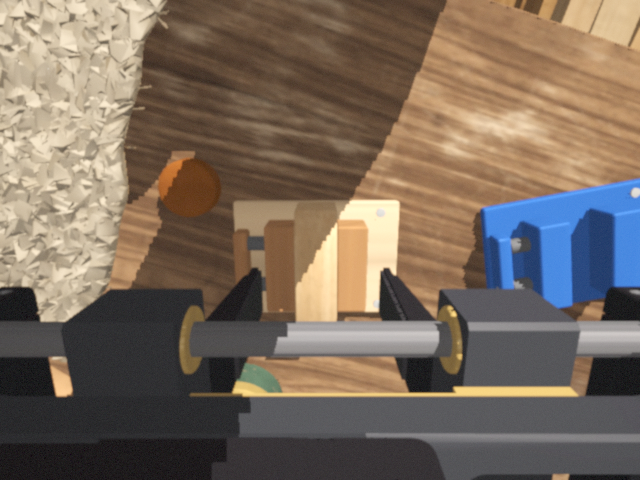

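The block's near end is at rows 203 and below, columns 296–337, and is parallel to the fingers. I'll check the centring numerically.

```bash
python3 - <<'E'
import numpy as np
m=np.load("w.npz");R,K,c=m["rotation"],m["intrinsics"],m["xyz"]
d=(R@np.linalg.inv(K)@np.array([[296,203,1],[337,203,1],[298,315,1],[336,315,1]],float).T).T
p=c+d*((.052-c[2])/d[:,2])[:,None]
t=np.array([.4186,.1221,.1161]);T=np.array([[-.959,-.283,.002],[-.283,.959,0],[-.002,0,-1]])
print(np.round((p-t)@T*1000,1))
E
```

```text
[[ 31.8 -16.   64. ]
 [ 31.8   9.6  64. ]
 [-44.9 -15.9  64.2]
 [-44.9   9.8  64.2]]
```

```bash
python3 -m handwheel '[[56,0,-2,-10,0],[56,0,-2,-25,0],[56,0,-2,-40,0],[56,0,-2,-55,0],[56,0,-2,-65,0],[56,0,-2,-73,0],[56,0,-2,-78,0],[56,0,-2,-78,0],[56,0,-2,-78,0],[56,0,-2,-78,0]]' 10
python3 -m handwheel '[[0,0,0,0,0],[0,0,0,0,0],[0,0,0,0,0],[0,0,0,0,0],[0,0,0,0,0],[0,0,0,0,0],[0,0,0,0,0],[0,0,0,0,0],[0,0,0,0,0],[0,0,0,0,0]]' 10
```

```text
time_s: 2.65
ee_pos: [0.4185, 0.1195, 0.0374]
orientation: [[-0.96, -0.282, 0.001], [-0.282, 0.96, 0.0], [-0.001, -0.0, -1.0]]
ft_force: [-0.6, -0.2, 0.0]
opening: 0.59
finger_force: 0.0
time_s: 3.48
ee_pos: [0.4182, 0.1185, 0.0369]
orientation: [[-0.959, -0.282, 0.001], [-0.282, 0.959, -0.002], [-0.0, -0.002, -1.0]]
ft_force: [-0.4, -5.3, 0.5]
opening: 0.294
finger_force: 10.0
```

```bash
python3 -m handwheel '[[0,0,-2,0,0],[0,0,-2,0,0],[0,0,-2,0,0],[0,0,-2,0,0],[0,0,-2,2,0],[0,0,-2,5,0],[0,0,-2,9,0],[0,0,-2,14,0],[0,0,-2,19,0],[0,0,-2,25,0]]' 60
python3 -m handwheel '[[0,0,0,10,0],[0,0,0,20,0],[0,0,0,30,0],[0,0,0,40,0],[0,0,0,50,0],[0,0,0,60,0],[0,0,0,70,0],[0,0,0,80,0],[0,0,0,80,0],[0,0,0,80,0]]'
python3 - <<'E'
from rig import get_obs,cams
import cv2,numpy as np
m=cams.camera_model("wrist");im=cams.snapshot("wrist");s=cams.snapshot("scene")[180:300,130:290]
cv2.imwrite("pics/w2.png",np.vstack([im[130:390,120:520],cv2.resize(s,(400,300))])[:,:,::-1])
E
```

```text
time_s: 4.32
ee_pos: [0.4161, 0.1177, 0.061]
orientation: [[-0.96, -0.281, -0.004], [-0.281, 0.96, 0.001], [0.003, 0.002, -1.0]]
ft_force: [-1.4, 5.4, -5.6]
opening: 0.288
finger_force: 60.0
time_s: 5.15
ee_pos: [0.4182, 0.1174, 0.1424]
orientation: [[-0.96, -0.281, 0.001], [-0.281, 0.96, 0.0], [-0.001, -0.0, -1.0]]
ft_force: [-0.4, -1.1, -1.3]
opening: 0.291
finger_force: 60.0
```

View pics/w2.png

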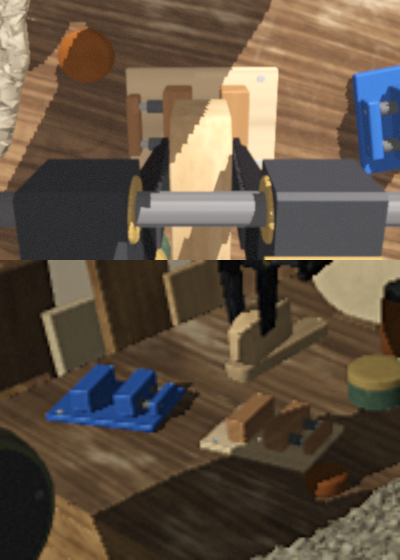

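The block is out of the slot and hanging in the fingers. I'll carry it to a point in front of the table's free end, then lower it there.

```bash
python3 -m handwheel '[[0,-5,-31,0,-5],[0,-11,-63,0,-12],[0,-16,-95,0,-19],[0,-22,-127,0,-26],[0,-27,-159,0,-33],[0,-32,-190,0,-40],[0,-38,-222,0,-47],[0,-43,-253,0,-53],[0,-49,-284,0,-59.3],[0,-53,-313,0,-59.3]]'
python3 -m handwheel '[[0,0,0,-10,0],[0,0,0,-25,0],[0,0,0,-40,0],[0,0,0,-55,0],[0,0,0,-70,0],[0,0,0,-80,0],[0,0,0,-88,0],[0,0,0,-90,0],[0,0,0,-90,0],[0,0,0,-90,0]]'
python3 - <<'E'
from rig import get_obs,cams
import cv2,numpy as np
s=cams.snapshot("scene")[220:370,270:470];t=cams.snapshot("top")[230:350,350:510]
cv2.imwrite("pics/s3.png",np.vstack([cv2.resize(s,(400,300)),cv2.resize(t,(400,300))])[:,:,::-1])
E
```

```text
time_s: 6.08
ee_pos: [0.3636, -0.1969, 0.1408]
orientation: [[-0.729, 0.685, -0.001], [0.685, 0.729, 0.001], [0.001, -0.0, -1.0]]
ft_force: [0.7, 0.2, -1.1]
opening: 0.29
finger_force: 60.0
time_s: 6.92
ee_pos: [0.3652, -0.1957, 0.0521]
orientation: [[-0.732, 0.681, 0.001], [0.681, 0.732, -0.0], [-0.001, 0.0, -1.0]]
ft_force: [0.9, -0.3, -1.1]
opening: 0.29
finger_force: 60.0
```

View pics/s3.png

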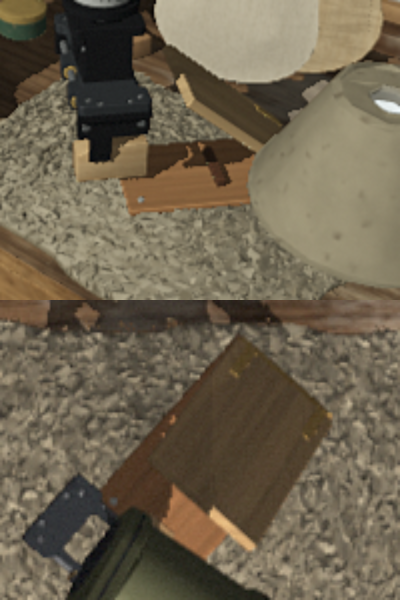

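The block hangs level in front of the base. I'll slide it in and set it down.

```bash
python3 -m handwheel '[[0,5,-5,0,0],[0,10,-10,0,0],[0,15,-15,0,0],[0,20,-19,0,0],[0,20,-19,-2,0],[0,20,-19,-5,0],[0,20,-19,-7,0],[0,20,-19,-9,0],[0,20,-19,-9,0],[0,20,-19,-9,0]]'
python3 -c "
from rig import get_obs;print(get_obs()['moment'])"
```

```text
time_s: 7.85
ee_pos: [0.3845, -0.2143, 0.043]
orientation: [[-0.732, 0.681, -0.001], [0.681, 0.732, 0.001], [0.001, -0.0, -1.0]]
ft_force: [-2.7, 1.7, 5.5]
opening: 0.289
finger_force: 60.0
[0.23309857 0.37817256 0.0103448 ]
```

```bash
python3 -m handwheel '[[28,0,0,0,0],[29,0,0,0,0],[30,0,0,0,0],[32,0,0,0,0],[40,0,0,0,0],[50,0,0,0,0],[50,0,0,0,0],[50,0,0,0,0],[50,0,0,0,0],[50,0,0,0,0]]' 5
python3 -m handwheel '[[50,-10,9,0,0],[50,-20,18,0,0],[50,-30,27,0,0],[40,-38,35,0,0],[20,-38,35,0,0],[0,-38,35,0,0],[0,-38,35,-5,0],[0,-38,35,-15,0],[0,-38,35,-20,0],[0,-38,35,-20,0]]' 20
python3 - <<'E'
from rig import get_obs,cams
import cv2,numpy as np
s=cams.snapshot("scene")[220:370,270:470];t=cams.snapshot("top")[230:350,350:510]; m=cams.camera_model("wrist");w=cams.snapshot("wrist")
np.savez("w.npz",**{k:np.array(v) for k,v in m.items()})
cv2.imwrite("pics/s4.png",np.hstack([np.vstack([cv2.resize(s,(400,300)),cv2.resize(t,(400,300))]),cv2.resize(w,(400,300)).repeat(1,0) if 0 else np.vstack([cv2.resize(w,(400,300)),np.zeros((300,400,3),np.uint8)])])[:,:,::-1])
E
```

```text
time_s: 8.68
ee_pos: [0.3848, -0.2147, 0.0427]
orientation: [[-0.732, 0.681, 0.0], [0.681, 0.732, -0.0], [-0.0, 0.0, -1.0]]
ft_force: [-0.1, 0.1, -0.2]
opening: 0.526
finger_force: 0.0
time_s: 9.52
ee_pos: [0.3457, -0.1789, 0.0206]
orientation: [[-0.732, 0.682, -0.003], [0.682, 0.732, 0.002], [0.004, -0.001, -1.0]]
ft_force: [-0.3, -0.6, -0.3]
opening: 0.092
finger_force: 0.0
```

View pics/s4.png

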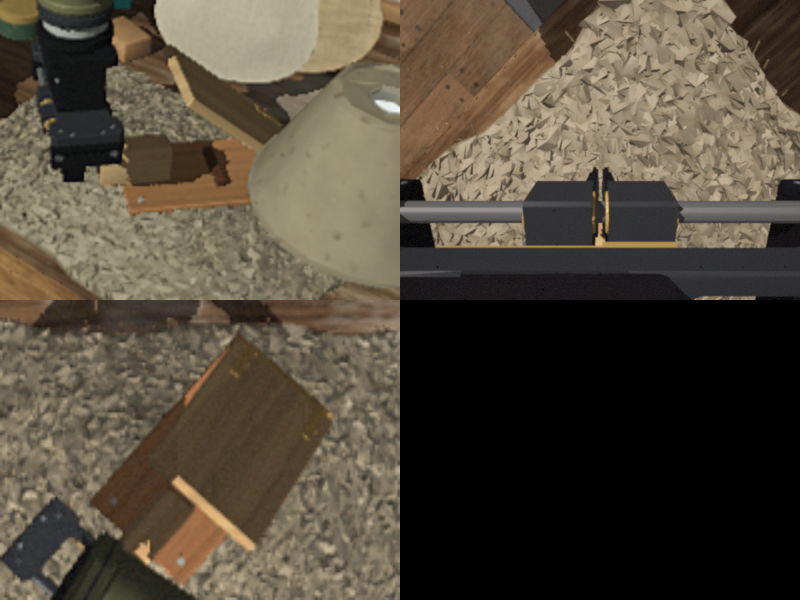

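The block stands upright at the base's near end, on the middle line, with its near end about 20 mm off the base. Next I'll push it towards the strip with the shut fingers.

```bash
python3 -m handwheel '[[0,0,0,0,0],[0,4,-4,0,0],[0,8,-8,0,0],[0,12,-11,0,0],[0,16,-15,0,0],[0,20,-19,0,0],[0,24,-23,0,0],[0,28,-26,0,0],[0,32,-30,0,0],[0,35,-33,0,0]]' 
python3 -m handwheel '[[0,1,-1,0,0],[0,2,-2,0,0],[0,3,-3,0,0],[0,4,-4,0,0],[0,4.5,-4.2,0,0],[0,5,-4.7,0,0],[0,5.5,-5.2,0,0],[0,6,-5.6,0,0],[0,6.5,-6.1,0,0],[0,7,-6.5,0,0]]'
```

```text
time_s: 10.5
ee_pos: [0.3823, -0.2131, 0.0226]
orientation: [[-0.732, 0.681, 0.0], [0.681, 0.732, -0.0], [-0.0, 0.0, -1.0]]
ft_force: [-1.0, 0.5, 1.0]
opening: 0.002
finger_force: 0.4
time_s: 11.33
ee_pos: [0.3888, -0.2191, 0.0226]
orientation: [[-0.732, 0.681, 0.0], [0.681, 0.732, -0.0], [-0.0, -0.0, -1.0]]
ft_force: [-0.1, -0.7, 0.4]
opening: 0.002
finger_force: 0.1
```

```bash
python3 -m handwheel '[[0,0.4,-0.4,0,0],[0,0.8,-0.7,0,0],[0,1.2,-1.1,0,0],[0,1.6,-1.5,0,0],[0,2,-1.9,0,0],[0,2.2,-2,0,0],[0,2.4,-2.2,0,0],[0,2.6,-2.4,0,0],[0,2.8,-2.6,0,0],[0,3,-2.8,0,0]]' 
python3 - <<'E'
from rig import get_obs,cams
import cv2,numpy as np
print(get_obs()["ft_force"])
s=cams.snapshot("scene")[260:340,310:430];t=cams.snapshot("top")[230:350,350:510]
cv2.imwrite("pics/s5.png",np.hstack([cv2.resize(s,(450,300)),cv2.resize(t,(350,300))])[:,:,::-1])
E
```

```text
time_s: 12.17
ee_pos: [0.3918, -0.2219, 0.0227]
orientation: [[-0.732, 0.681, -0.0], [0.681, 0.732, -0.0], [0.0, -0.0, -1.0]]
ft_force: [0.1, 0.4, -0.2]
opening: 0.003
finger_force: 0.3
[ 0.10419167  0.355582   -0.23596478]
```

View pics/s5.png

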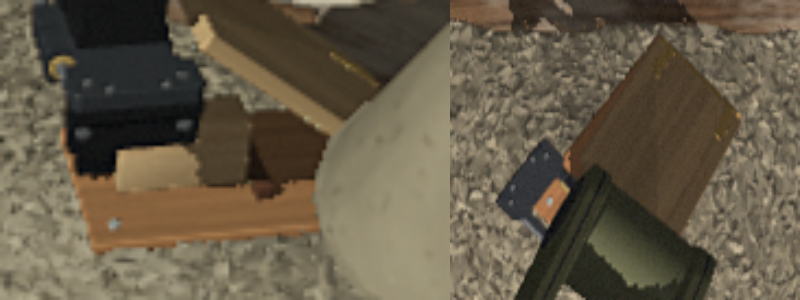

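The block is upright with a small gap still to the strip. I'll keep pushing until I feel contact.

```bash
python3 -m handwheel '[[0,0.4,-0.4,0,0],[0,0.8,-0.7,0,0],[0,1.2,-1.1,0,0],[0,1.6,-1.5,0,0],[0,2,-1.9,0,0],[0,2.2,-2,0,0],[0,2.4,-2.2,0,0],[0,2.6,-2.4,0,0],[0,2.8,-2.6,0,0],[0,3,-2.8,0,0]]' | grep -E "ee|ft"
python3 -m handwheel '[[0,0.3,-0.3,0,0],[0,0.6,-0.6,0,0],[0,0.9,-0.8,0,0],[0,1.2,-1.1,0,0],[0,1.5,-1.4,0,0],[0,1.5,-1.4,0,0],[0,1.5,-1.4,0,0],[0,1.5,-1.4,0,0],[0,1.5,-1.4,0,0],[0,1.5,-1.4,0,0]]' | grep -E "ee|ft"
```

```text
ee_pos: [0.3925, -0.2225, 0.0222]
ft_force: [-9.4, 9.2, 11.0]
ee_pos: [0.3924, -0.2225, 0.0222]
ft_force: [-15.9, 13.8, 18.8]
```

The push stopped dead with back and up forces of similar size, so the gripper body is likely jammed on the board's end face. I'll back off and measure the remaining gap.

```bash
python3 -m handwheel '[[0,-3,3,0,0],[0,-6,6,0,0],[0,-10,9,0,0],[0,-16,15,0,0],[0,-24,22,0,0],[0,-32,30,0,0],[0,-45,42,0,0],[0,-60,56,0,0],[0,-75,70,0,0],[0,-75,70,0,0]]' | grep -E "time|ee|ft"
python3 - <<'E'
from rig import get_obs,cams
import cv2,numpy as np
s=cams.snapshot("scene");t=cams.snapshot("top")
cv2.imwrite("pics/scene6.png",s[:,:,::-1]);cv2.imwrite("pics/top6.png",t[:,:,::-1])
a=cv2.resize(s[245:335,315:415],(444,400),interpolation=cv2.INTER_CUBIC);b=cv2.resize(t[230:350,375:490],(350,365),interpolation=cv2.INTER_CUBIC)
b=np.vstack([b,np.zeros((35,350,3),np.uint8)])
cv2.imwrite("pics/s6.png",np.hstack([a,b])[:,:,::-1])
E
```

```text
time_s: 14.77
ee_pos: [0.3185, -0.1538, 0.0213]
ft_force: [-0.2, 0.1, -0.5]
```

View pics/s6.png

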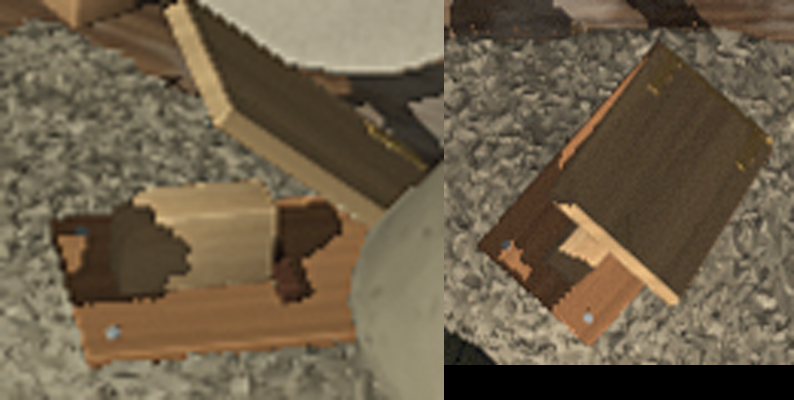

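Now the block stands clear. Its far right bottom corner is at crop (272,285), its near right bottom corner about (113,300), and the strip's right end foot runs (278,300) to (312,298).

```bash
python3 - <<'E'
from h import *
from scipy.optimize import least_squares
O=np.array([.4561,-.2814]);X=np.array([.7308,-.6826]);Y=np.array([.6826,.7308])
def tf(p): return np.round(np.c_[(p[:,:2]-O)@X,(p[:,:2]-O)@Y]*1000,1)
print("block bottom far, near; strip foot near, far; base corner near-right", tf(onz("scene",crop([(272,285),(113,300),(278,300),(312,298),(95,362)],315,245,4.44),.014)).tolist())
print("block top far-right, near-right, near-left", tf(onz("scene",crop([(275,208),(133,222),(136,190)],315,245,4.44),.058)).tolist())
s=350/115
print("top view: block top near corners", tf(onz("top",crop([(585-444,222),(611-444,255)],375,230,s),.058)).tolist(), "base near corners",tf(onz("top",crop([(478-444,248),(589-444,345)],375,230,s),.014)).tolist())
E
```

```text
block bottom far, near; strip foot near, far; base corner near-right [[0.5, -17.4], [-79.3, -17.6], [0.2, -28.9], [17.1, -29.8], [-97.0, -60.2]]
block top far-right, near-right, near-left [[-0.8, -13.3], [-71.0, -14.6], [-64.0, 10.1]]
top view: block top near corners [[-39.7, 13.8], [-45.0, -14.8]] base near corners [[-101.7, 53.6], [-101.1, -51.7]]
```

The block's far end is within about 1 mm of the strip face, it stands upright, and its centre is within 3 mm of the middle line. The hard stop was therefore the strip. Next I'll go over the board and press it down.

```bash
python3 -m handwheel '[[0,0,0,35,0],[0,0,0,70,0],[0,0,0,105,0],[0,0,0,140,0],[0,0,0,170,0],[0,0,0,180,0],[0,25,-23,180,0],[0,50,-46,180,0],[0,75,-69,180,0],[0,100,-92,180,0]]' | grep -E "time|ee|ft"
python3 -m handwheel '[[0,18,-17,0,0],[0,18,-17,-15,0],[0,18,-17,-30,0],[0,18,-17,-38,0],[0,18,-17,-46,0],[0,18,-17,-52,0],[0,18,-17,-58,0],[0,18,-17,-64,0],[0,18,-17,-70,0],[0,18,-17,-76,0]]' | grep -E "time|ee|ft"
python3 -m handwheel '[[0,0,0,-4,0],[0,0,0,-8,0],[0,0,0,-12,0],[0,0,0,-16,0],[0,0,0,-20,0],[0,0,0,-24,0],[0,0,0,-28,0],[0,0,0,-30,0],[0,0,0,-32,0],[0,0,0,-34,0]]' | grep -E "time|ee|ft"
```

```text
time_s: 15.7
ee_pos: [0.4227, -0.2496, 0.2018]
ft_force: [0.0, -0.0, 0.4]
time_s: 16.53
ee_pos: [0.4399, -0.2655, 0.1273]
ft_force: [-0.2, -0.0, 2.1]
time_s: 17.37
ee_pos: [0.4393, -0.2651, 0.0924]
ft_force: [-0.7, 0.5, 3.0]
```

```bash
python3 -m handwheel '[[0,0,0,-1,0],[0,0,0,-2,0],[0,0,0,-3,0],[0,0,0,-4,0],[0,0,0,-5,0],[0,0,0,-6,0],[0,0,0,-7,0],[0,0,0,-7,0],[0,0,0,-7,0],[0,0,0,-7,0]]' | grep -E "time|ee|ft"
python3 -m handwheel '[[0,0,0,-0.5,0],[0,0,0,-1,0],[0,0,0,-1.5,0],[0,0,0,-2,0],[0,0,0,-2.5,0],[0,0,0,-3,0],[0,0,0,-3,0],[0,0,0,-3,0],[0,0,0,-3,0],[0,0,0,-3,0]]' | grep -E "time|ee|ft"
```

```text
time_s: 18.2
ee_pos: [0.4392, -0.2651, 0.0855]
ft_force: [0.4, -0.1, 1.5]
time_s: 19.03
ee_pos: [0.4394, -0.2652, 0.083]
ft_force: [-1.1, 1.0, 5.1]
```

```bash
python3 -m handwheel '[[0,0,0,-0.3,0],[0,0,0,-0.6,0],[0,0,0,-0.9,0],[0,0,0,-1.2,0],[0,0,0,-1.5,0],[0,0,0,-1.5,0],[0,0,0,-1.5,0],[0,0,0,-1.5,0],[0,0,0,-1.5,0],[0,0,0,-1.5,0]]' | grep -E "time|ee|ft"
```

```text
time_s: 19.87
ee_pos: [0.4397, -0.2655, 0.0824]
ft_force: [-2.6, 2.0, 8.8]
```

The force has risen to 9 N with almost no travel, and the height matches about 0.34 rad, so the board rests on the block. I'll lift off and check.

```bash
python3 -m handwheel '[[0,0,0,1,0],[0,0,0,2,0],[0,0,0,4,0],[0,0,0,10,0],[0,0,0,30,0],[0,0,0,60,0],[0,-30,30,90,0],[0,-60,60,110,0],[0,-90,90,110,0],[0,-120,120,110,0]]' | grep -E "time|ee|ft"
python3 - <<'E'
from h import *
import cv2
t=cams.snapshot("top");cv2.imwrite("pics/top7.png",t[:,:,::-1])
# board free edge: light end face mask near predicted edge for several angles; print where the predicted edge midpoint falls and brightness along the table x-line
m=cams.camera_model("top");O=np.array([.4561,-.2814,.006]);X=np.array([.7308,-.6826,0]);Y=np.array([.6826,.7308,0]);Z=np.array([0,0,1.])
g=cv2.cvtColor(t,cv2.COLOR_RGB2GRAY)
for th in (.30,.32,.34,.36,.38,.42):
    v=[]
    for y in np.linspace(-.045,.045,31):
        P=O+X*(.09-.18*np.cos(th)+.012*np.sin(th))+Z*(.02+.18*np.sin(th)+.012*np.cos(th))+Y*y
        row=[]
        for k in (-.008,-.004,-.002,0,.002,.004,.008):
            q=np.array(m["intrinsics"])@(np.array(m["rotation"]).T@(P+k*X-m["xyz"])); row.append(g[int(round(q[1]/q[2])),int(round(q[0]/q[2]))])
        v.append(row)
    print(th,np.median(v,0))
E
```

```text
time_s: 20.7
ee_pos: [0.3299, -0.1557, 0.1925]
ft_force: [-0.8, 0.8, 0.7]
0.3 [120. 123. 154. 175. 159. 103. 109.]
0.32 [119. 143. 171. 169. 112. 106. 109.]
0.34 [120. 167. 174. 136. 106. 108. 108.]
0.36 [131. 176. 145. 104. 108. 109. 108.]
0.38 [156. 149. 106. 108. 109. 107. 109.]
0.42 [169. 107. 109. 109. 109. 109. 109.]
```

The board's light end-face edge falls exactly where 0.34 rad predicts. Handing in.

```bash
python3 -c "
from rig import workorder;print(workorder.job_done())"
```

```text
the job is handed in; nothing more can be done
None
```

I handed the job in at about 21 s: the block is against the stop strip and the board rests on it at about 0.34 rad by my measurements. The hand-in gave no verdict, and I didn't re-measure the cork, rosin or jar, though no move went near them.

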